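Stamp the bronze plaque, then hold the sprung clamp open

TASK

Pick up the mallet by its handle and, with a brisk blow of its head, drive the brass-capped punch of the stamping fixture fully down to stamp the clamped bronze plaque (with the mallet, never the gripper, and with the clamp still shut). Stand the mallet back upright on its black rubber mat and let go of it, then pull the clamp's red handle out against its spring until the yellow pointer lines up with the orange mark, and finish while still holding it there with the gripper so that a colleague can lift the plaque out. Leave the plaque in its bed and do not disturb the other things on the bench.

Things in the scene. Friction and masses are not known exactly. Their poses are not given: they have to be found in the camera images.
- fixture: Grey steel stamping fixture, bolted down. Origin on the bench under the punch; x runs level along the clamp slide, away from the handle (handle at -x, robot's side), y left, z up. Base plate x -200..80, y +-65 mm, 14 mm thick. Bridge over the plaque at x = 0: 40 x 132 mm, top at z 110 mm. Slide guide block at x -122..-104, 54 mm tall. Place and yaw vary.
- punch_top (a point): Centre of the top face of the brass punch cap (32 mm across, 14 mm thick, standing clear above the bridge, goes down with the punch), 152 mm above the bench when up; this is what the mallet strikes.
- punch (a joint): How far the punch is driven down, m: 0 = up, 0.020 = at its stop (counts as fully down from 0.015). A spring pushes it back up: about 2 N at the top, 5 N at the stop.
- handle_grip (a point): Centre of the red cross bar of the clamp slide (16 mm thick along the pull, 70 mm wide across it, 20 mm tall), 85 mm above the bench; when the clamp is shut it is 165 mm to the -x side of the fixture's origin. x axis as the fixture's: the handle is pulled toward -x. Pinch it from above, front and back; 35 mm free behind, all free in front.
- slide (a joint): Travel of the clamp slide, m: 0 = shut (jaw at the plaque), grows as the handle is pulled out, stop at 0.058. The spring pulls it shut with about 4 N at 0 and 10 N at 0.045; it snaps shut when let go.
- pointer (a point): Tip of the yellow pointer that moves with the slide (25 mm nearer the punch than the handle bar, 44 mm to the left of the slide's centre line).
- mark: Orange clip, 6 mm long along the slide, 17 mm wide, on the scale rail left of the slide. Origin at the centre of its underside, axes parallel to the fixture's. The pointer lines up with it when both have the same position along the fixture's x axis; that takes 25 to 45 mm of travel, different each time.
- plaque: Bronze plaque 70 x 90 x 12 mm, 0.6 kg, lying loose in the fixture's bed under the punch behind the clamp jaw; origin at the centre of its underside, 26 mm above the bench. To be left there.
- mat: Black rubber mat 130 x 110 x 4 mm on the bench (130 mm along its x); origin at the centre of its underside. To the left or to the right of the fixture.
- mallet: Wooden mallet, about 0.32 kg (may vary by a quarter), standing on the mat on one striking face, with the handle level: head an upright cylinder 56 mm across and 70 mm tall, handle a bar 20 mm wide, 26 mm tall, running toward the mallet's -x from the head to 135 mm from the head's axis. Origin at the centre of the lower striking face.
- mallet_grip (a point): Point to grip the mallet: on the centre line of the handle, 62 mm from the head's axis, 35 mm above the lower striking face; x axis along the handle toward the head, so the fingers close along y.
- mallet_face (a point): Centre of the mallet head's lower striking face (62 mm along +x and 35 mm below mallet_grip), z up when the mallet stands upright; rests 4 mm above the bench when on the mat.
- wax_tin: squat round closed pale-metal wax tin, 72 mm across, 55 mm tall, with a cream paper band; origin at the centre of its underside. Bystander
- spray_bottle: white closed bottle with red cap, 68 mm across, 150 mm tall; origin at the centre of its underside. Bystander
- bell: small bronze bell casting, 68 mm across, 78 mm tall; origin at the centre of its underside. Bystander
- patina_pot: white ceramic bowl, 90 mm across, 70 mm tall; origin at the centre of its underside. Bystander
- brush: wooden-handled brush lying on the bench; origin on its underside. Bystander
Mind the look-alikes: they are no part of the job. What is shaped like the mallet but blue or pink is not meant.

How it is judged:
By the outcome, as a careful person would: the job done as asked, in the order asked, and still so for the second after the job is handed in, while the arm keeps its last pose, push and grip.
It also fails if it takes over 58 s, if anything falls off the work surface, if the arm or the gripper's body presses on something with over 40 N, if the wrist force passes 120 N, or if a joint passes its speed limit or range.

ROBOT

A 6-joint arm with a two-finger parallel gripper is mounted at the origin on the work surface. World frame = base frame: x ahead of the robot, y to its left, z up, the work surface at z = 0. Lengths are in m, angles in rad, forces in N, time in s.
With the tool pointing down it reaches from about 0.325 to 0.775 m from the base axis. Payload 5.5 kg.
Tool frame: the origin (TCP) lies between the finger pads; the fingertips stand 8 mm ahead of it and the grasp point (between the pads) lies 11 mm behind it (tcp_to_tips is the distance from the TCP to the fingertips, in m); z points along the fingers, y is the direction in which the jaws open and shut (so a half turn about z gives the same grasp; the last joint's range is limited). The gripper opens to 88 mm and grips with 3 to 60 N. Pads are 20 mm wide; open, the fingers measure 115 mm over their backs; the gripper's body (75 mm by 178 mm) begins 61 mm behind the grasp point.
Start: joints at [-1.306, 0.091, 1.231, -0, 1.82, -0.057], TCP at [0.19, -0.569, 0.231] pointing down, gripper open.
Joint ranges: [-2.87, 2.87], [-0.86, 2.18], [0.17, 2.46], [-1.51, 4.65], [0.06, 2.69], [-2.65, 2.65]. Speed limits (rad/s): [2.57, 2.57, 3.01, 3.14, 3.14, 3.14].

INTERFACE

Orientations are given as a unit quaternion [w, x, y, z].
In Python, from bench import * gives the robot as it stands. Calls block until the motion is done:
- move_to(position, orientation): joint-space move of the TCP to a pose.
- move_l(position, speed=0.15, orientation=None): straight line of the TCP; orientation=None keeps the orientation; speed is the mean speed in m/s.
- movej(angles): joint-space move.
- gripper_open() and close(): open the fingers fully, or close them until they stop; the grip force is fixed at half the most.
- hold(seconds).
- inverse_kinematics(position, orientation): joint angles nearest the present ones, or None.
- state(): the state.
- get_image(name): name is "scene" or "top" or "wrist"; returns a dict with "frame" (420x560x3 uint8, blue, green, red), "depth" (420x560 float32, m along the optical axis (not along the pixel's ray), 0 where there is no reading), "camera_matrix" (3x3 intrinsics, pixels), "view" (4x4, takes a point from world to camera coordinates). Camera axes: x right, y up, looking along -z (the intrinsics and any distortion apply to the point x, -y, -z); pixel columns grow to the right and rows downward; lengths in m; the calibration is good to about 2 mm. A picture is of the moment at which its call begins.
A pose or a line that the arm cannot do raises IKError and nothing moves.
- job_done(): hands the job in, once; it reports no verdict.
The state is a dict: "time": time; "joint_pos": joint angles; "dq": joint speeds; "joint_torque": joint torques, N m; "ee_pos": TCP position; "ee_rot": TCP orientation; "ft_force": force on the tool from outside, world axes, zero at the start; "moment": the same for the moment, N m; "finger_gap": finger opening in m.
Only numpy, scipy, OpenCV 4.12 (cv2) and the standard library are available. Lean on these libraries where they do the work, as an engineer would, in place of code of your own. Each camera call takes 0.05 s, during which the arm holds its last target.

## Working session

There is one attempt and no reset: what is moved stays moved. The work goes in short steps, each a Python script; the robot and the scene stay as the last script left them, time stands still between calls to the robot, and variables do not carry over. Pictures are saved under pics/ and viewed, and the job is handed in when it is done.

```bash
ls; mkdir -p pics; python3 - <<'E'
from bench import *
import cv2,numpy as np
for n in ["scene","top","wrist"]:
    r=get_image(n); cv2.imwrite(f"pics/{n}0.png",r["frame"]); np.savez(f"pics/{n}0.npz",**{k:r[k] for k in("frame","depth","camera_matrix","view")})
    print(n,r.keys(),r["camera_matrix"].round(1).tolist(),r["view"].round(3).tolist(),(r["depth"]>0).mean())
print(state())
E
```

```text
pics
scene dict_keys(['frame', 'depth', 'camera_matrix', 'view']) [[524.7, 0.0, 269.0], [0.0, 524.7, 210.5], [0.0, 0.0, 1.0]] [[-0.796, 0.605, 0.013, 0.431], [-0.486, -0.653, 0.581, 0.163], [0.36, 0.456, 0.814, -1.867], [0.0, 0.0, 0.0, 1.0]] 0.995812074829932
top dict_keys(['frame', 'depth', 'camera_matrix', 'view']) [[425.9, 0.0, 275.7], [0.0, 425.9, 209.9], [0.0, 0.0, 1.0]] [[-0.008, -1.0, 0.016, -0.046], [0.994, -0.006, 0.109, -0.548], [-0.109, 0.017, 0.994, -1.449], [0.0, 0.0, 0.0, 1.0]] 0.9958715986394557
wrist dict_keys(['frame', 'depth', 'camera_matrix', 'view']) [[349.4, 0.0, 285.9], [0.0, 349.4, 206.2], [0.0, 0.0, 1.0]] [[0.317, -0.949, -0.003, -0.599], [0.905, 0.303, -0.298, 0.036], [0.283, 0.092, 0.955, -0.393], [0.0, 0.0, 0.0, 1.0]] 0.9957525510204082
{'time': 0.15, 'joint_pos': array([-1.30569401e+00,  9.16851157e-02,  1.23158114e+00,  9.78682586e-06,
        1.81982739e+00, -5.66908723e-02]), 'dq': array([-4.91690347e-04, -2.64876864e-03, -5.79966312e-03, -7.02482147e-04,
       -6.03030754e-06, -2.00301633e-03]), 'joint_torque': array([ 1.80833968e-04, -4.47044957e+01, -4.06907809e+01,  6.98143034e-02,
        2.74475757e-02, -1.08126653e-04]), 'ee_pos': array([ 0.18971109, -0.56899188,  0.22978299]), 'ee_rot': array([-7.46918480e-04,  9.87083572e-01,  1.60204426e-01, -7.33469003e-05]), 'ft_force': array([ 0.01644119, -0.45589772, -0.019165  ]), 'moment': array([ 0.04171011, -0.00043982,  0.00834784]), 'finger_gap': 0.08764409603561471}
```

View pics/scene0.png

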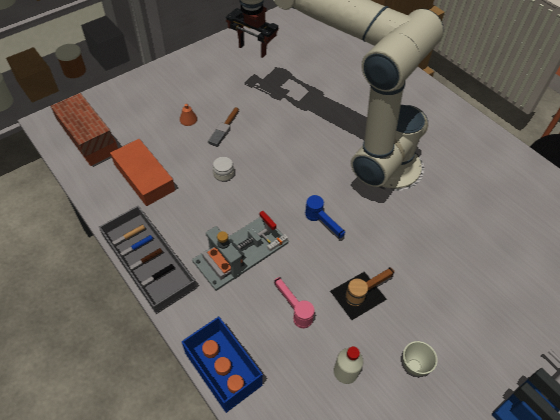

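View pics/top0.png

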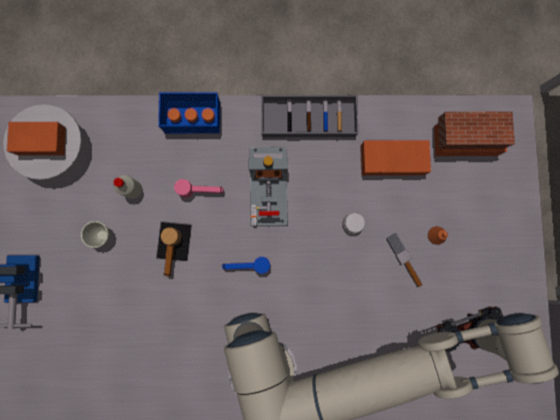

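View pics/wrist0.png

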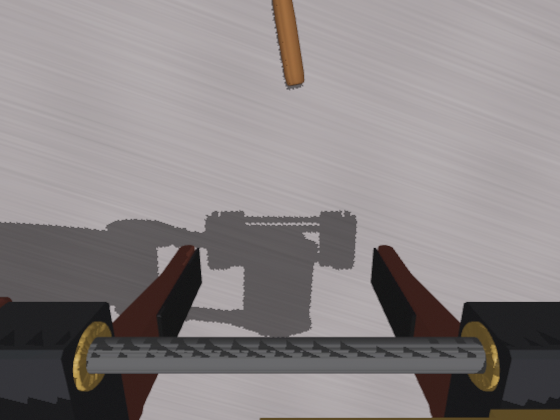

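Mallet candidates in the top view: wooden mallet on the black mat at (170,240), blue one at (262,266), pink one at (183,188). I choose the wooden one and check it in a close crop, along with the fixture.

```bash
cat > h.py <<'E'
import numpy as np,cv2
def load(n): return dict(np.load(f"pics/{n}.npz"))
def cloud(r):
    d=r["depth"].astype(float);K=r["camera_matrix"];V=r["view"]
    v,u=np.mgrid[0:d.shape[0],0:d.shape[1]]
    P=np.stack([(u-K[0,2])/K[0,0]*d,-(v-K[1,2])/K[1,1]*d,-d],-1)
    return (P-V[:3,3])@V[:3,:3]
def ray(r,uv,z):
    uv=np.atleast_2d(uv).astype(float);K=r["camera_matrix"];V=r["view"]
    D=np.stack([(uv[:,0]-K[0,2])/K[0,0],-(uv[:,1]-K[1,2])/K[1,1],-np.ones(len(uv))],-1)@V[:3,:3]
    c=-V[:3,:3].T@V[:3,3]
    return c+D*((z-c[2])/D[:,2])[:,None]
E
python3 - <<'E'
from h import *
a=load("top0");b=load("scene0")
c1=cv2.resize(a["frame"][130:290,140:300],None,fx=2.5*1,fy=2.5,interpolation=cv2.INTER_CUBIC)
c2=cv2.resize(b["frame"][190:330,190:400],None,fx=1.9*1,fy=1.9,interpolation=cv2.INTER_CUBIC)
h=max(c1.shape[0],c2.shape[0]);o=np.zeros((h,c1.shape[1]+c2.shape[1],3),np.uint8)
o[:c1.shape[0],:c1.shape[1]]=c1;o[:c2.shape[0],c1.shape[1]:]=c2
cv2.imwrite("pics/crop0.png",o);print(o.shape)
for n,r in(("top",a),("scene",b)):
    P=cloud(r);print(n,[P[p].round(3).tolist() for p in ([(300,80),(238,170),(160,268),(213,270),(260,170)] if n=="top" else [(290,358),(237,223),(220,268),(350,270)])])
E
```

```text
(400, 799, 3)
top [[0.243, 0.626, -0.001], [0.45, 0.303, 0.078], [0.695, -0.024, 0.155], [0.53, -0.03, 0.092], [0.377, 0.308, 0.05]]
scene [[0.465, 0.317, 0.075], [0.695, -0.018, 0.151], [0.534, -0.017, 0.098], [0.754, 0.285, 0.002]]
```

View pics/crop0.png

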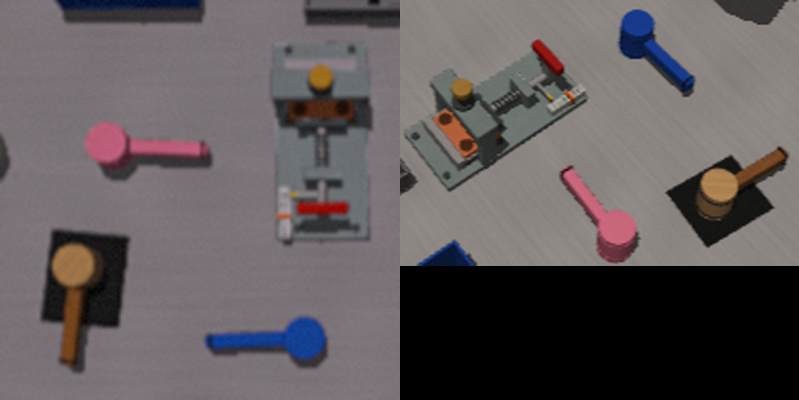

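The crop confirms the wooden-head mallet with brown handle on the black mat (top px ~(170,237)). The fixture's red bar is at ~(269,213) and its cap at ~(268,161). Now I'll measure them.

```bash
cat > m.py <<'E'
from h import *
def comp(mask,roi):
    m=np.zeros_like(mask);x0,y0,x1,y1=roi;m[y0:y1,x0:x1]=mask[y0:y1,x0:x1]
    n,l,s,c=cv2.connectedComponentsWithStats(m.astype(np.uint8))
    k=1+np.argmax(s[1:,4]);return l==k
def pca(p):
    c=p.mean(0);w,v=np.linalg.eigh(np.cov((p-c).T));return c,v[:,1],np.sqrt(w)
def rep(r,rois):
    f=r["frame"];hsv=cv2.cvtColor(f,cv2.COLOR_BGR2HSV);H,S,V=[hsv[...,i].astype(int) for i in range(3)];P=cloud(r)
    red=((H<5)|(H>174))&(S>180)&(V>90)
    m=comp(red,rois["bar"]);v,u=np.nonzero(m&(P[...,2]>.085));q=ray(r,np.c_[u,v],.095)
    c,d,s=pca(q[:,:2]);print("bar top",c.round(4),d.round(3),s.round(4),len(u))
    z=P[...,2]
    def reg(roi,lo,hi):
        m=np.zeros(z.shape,bool);x0,y0,x1,y1=roi;m[y0:y1,x0:x1]=True;return m&(z>lo)&(z<hi)
    m=comp(reg(rois["cap"],.143,.165),rois["cap"]);v,u=np.nonzero(m);q=ray(r,np.c_[u,v],.152)[:,:2]
    (cc,rad)=cv2.minEnclosingCircle(q.astype(np.float32));print("cap",q.mean(0).round(4),np.round(cc,4),round(rad,4),"z",np.median(z[m]).round(4))
    m=comp(reg(rois["head"],.066,.085),rois["head"]);v,u=np.nonzero(m);q=ray(r,np.c_[u,v],.074)[:,:2]
    (cc,rad)=cv2.minEnclosingCircle(q.astype(np.float32));print("head",q.mean(0).round(4),np.round(cc,4),round(rad,4),"z",np.median(z[m]).round(4))
    m=reg(rois["head"],.042,.06)
    brown=(H>5)&(H<20)&(S>120)
    m=comp(m&brown,rois["head"]);v,u=np.nonzero(m);q=ray(r,np.c_[u,v],.052)[:,:2]
    q=q[np.linalg.norm(q-np.array(cc),axis=1)>.04]
    c,d,s=pca(q);hd=np.array(cc);dd=hd-c;dd/=np.linalg.norm(dd)
    print("handle",c.round(4),"pca",d.round(3),"to head",dd.round(3),s.round(4),"z",np.median(z[m]).round(4),"far end",np.max((hd-q)@dd).round(4))
    m=comp((V<45)&(z<.02),rois["mat"]);v,u=np.nonzero(m);q=ray(r,np.c_[u,v],.004)[:,:2].astype(np.float32)
    print("mat",cv2.minAreaRect(q))
    blk=reg(rois["bar"],.05,.13)
    org=comp((H>5)&(H<14)&(S>170)&(V>150),rois["clip"]);v,u=np.nonzero(org);print("clip",u.mean(),v.mean(),len(u),P[org].mean(0).round(4))
    yl=comp((H>20)&(H<35)&(S>120)&(V>110),rois["clip"]);v,u=np.nonzero(yl);print("ptr",u.mean(),v.mean(),len(u),P[yl].mean(0).round(4))
if __name__=="__main__":
    rep(load("top0"),dict(bar=(250,190,290,228),cap=(250,150,290,175),head=(150,220,195,285),mat=(150,215,200,265),clip=(248,195,268,228)))
    rep(load("scene0"),dict(bar=(255,205,280,230),cap=(205,225,240,255),head=(335,260,400,310),mat=(325,265,390,320),clip=(262,215,292,250)))
E
python3 m.py
```

```text
bar top [ 0.5307 -0.0246] [0.005 1.   ] [0.0036 0.0194] 71
cap [ 0.6962 -0.0226] [ 0.6961 -0.0223] 0.0166 z 0.153
head [0.4593 0.3075] [0.4591 0.3068] 0.0288 z 0.0747
handle [0.3748 0.3142] pca [-0.998  0.067] to head [ 0.996 -0.087] [0.0058 0.027 ] z 0.0527 far end 0.1322
mat ((0.4407610595226288, 0.3076193332672119), (0.10352674126625061, 0.12753891944885254), 84.49308776855469)
clip 253.0 216.0 3 [0.5259 0.029  0.0367]
ptr 257.5 207.5 4 [0.5562 0.0136 0.0292]
bar top [ 0.5319 -0.0224] [-0.026  1.   ] [0.0042 0.0197] 86
cap [ 0.6949 -0.0193] [ 0.6959 -0.0198] 0.0188 z 0.1517
head [0.4586 0.3104] [0.4597 0.3117] 0.0309 z 0.0745
handle [0.3752 0.3188] pca [-0.996  0.087] to head [ 0.996 -0.084] [0.0063 0.0264] z 0.0525 far end 0.1326
mat ((0.4420138895511627, 0.3076379895210266), (0.10750237107276917, 0.1280243992805481), 84.20559692382812)
clip 278.8333333333333 239.5 6 [0.5255 0.0292 0.0368]
ptr 268.0 240.5 4 [0.555  0.0122 0.0373]
```

```bash
cat >> h.py <<'E'
def q(a): return [0.0,float(np.cos(a/2)),float(np.sin(a/2)),0.0]
def snap(get_image,name,tag):
    r=get_image(name);cv2.imwrite(f"pics/{tag}.png",r["frame"]);np.savez(f"pics/{tag}.npz",**{k:r[k] for k in("frame","depth","camera_matrix","view")});return r
E
python3 - <<'E'
from bench import *
from h import *
d=np.array([.9962,-.087]);a=float(np.arctan2(d[1],d[0]))
g=np.array([.459,.309])-.062*d;print(g,a)
move_to([g[0],g[1],.22],q(a)); s=state();print(s["time"],s["joint_pos"].round(3),s["ee_pos"])
snap(get_image,"wrist","w1");snap(get_image,"scene","s1")
E
```

```text
[0.3972356 0.314394 ] -0.08711084911936827
3.325 [ 0.601 -0.162  1.497 -0.     1.807  2.26 ] [0.39761709 0.31395039 0.21998361]
```

View pics/w1.png

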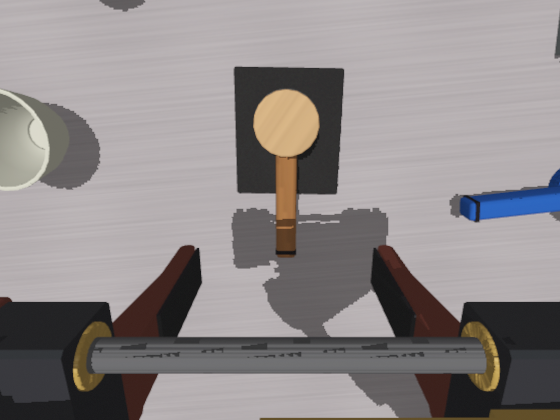

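Wrist view: the wooden mallet's head is at (286,123) and its handle end at (286,252), centred between the open fingers. Refining from this view, then grasping.

```bash
python3 - <<'E'
from m import *
r=load("w1");f=r["frame"];hsv=cv2.cvtColor(f,cv2.COLOR_BGR2HSV);H,S,V=[hsv[...,i].astype(int) for i in range(3)];P=cloud(r);z=P[...,2]
roi=(220,60,350,262)
w=(H>5)&(H<25)&(S>90)&(V>50)
m=comp(w&(z>.066)&(z<.085),roi);v,u=np.nonzero(m);p=ray(r,np.c_[u,v],.074)[:,:2]
hc,rad=cv2.minEnclosingCircle(p.astype(np.float32));print("head",p.mean(0),hc,rad,np.median(z[m]))
m=comp(w&(z>.045)&(z<.06),roi);v,u=np.nonzero(m);p=ray(r,np.c_[u,v],.052)[:,:2]
c,d,s=pca(p);print("handle",c,d,s,"far",np.max(np.linalg.norm(p-np.array(hc),axis=1)))
m=comp((V<45)&(z<.02),roi);v,u=np.nonzero(m);print("mat",cv2.minAreaRect(ray(r,np.c_[u,v],.004)[:,:2].astype(np.float32)))
E
```

```text
head [0.45973446 0.30970318] (0.45929154753685, 0.30977922677993774) 0.027766231447458267 0.07468707603213552
handle [0.38369134 0.31657586] [-0.99680885  0.07982558] [0.00561881 0.0275283 ] far 0.12593394379729467
mat ((0.41336360573768616, 0.29564961791038513), (0.015409172512590885, 0.06714294850826263), 65.86160278320312)
```

```bash
python3 - <<'E'
from bench import *
from h import *
a=-.083;d=np.array([np.cos(a),np.sin(a)]);g=np.array([.4593,.3097])-.062*d
o=q(a)
move_l([g[0],g[1],.028],speed=.18,orientation=o)
print(state()["ft_force"],state()["ee_pos"])
close(); s=state();print(s["finger_gap"],s["ft_force"],s["ee_pos"])
move_l([g[0],g[1],.23],speed=.2); s=state();print(s["time"],s["finger_gap"],s["ft_force"],s["moment"],s["ee_pos"],s["joint_pos"].round(3))
snap(get_image,"wrist","w2");snap(get_image,"scene","s2")
for a2 in(0.,):
  for z in(.144,.19,.25): print(inverse_kinematics([.634,-.022,z],q(a2)))
E
```

```text
[0.41209954 0.52793044 0.14006736] [0.39816715 0.3152907  0.02928586]
0.019572829794446495 [-0.05000837 -0.41296545  0.06344057] [0.39750021 0.31476064 0.02796452]
6.85 0.019722572417867873 [ 0.78558306 -0.22307228 -3.11110966] [0.05365818 0.20040376 0.01036723] [0.39705906 0.31455607 0.2282146 ] [ 0.603 -0.158  1.479  0.     1.824  2.257]
[-8.83075922e-02  1.83299586e-01  1.28317312e+00 -4.44089210e-16
  1.67511995e+00  1.48248873e+00]
[-8.83075922e-02  1.79918204e-01  1.20575326e+00 -4.44089210e-16
  1.75592118e+00  1.48248873e+00]
[-8.83075922e-02  1.91066046e-01  1.08711130e+00 -4.44089210e-16
  1.86341530e+00  1.48248873e+00]
```

View pics/w2.png

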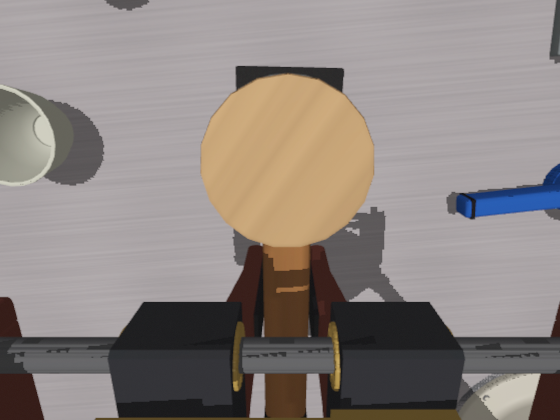

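View pics/s2.png

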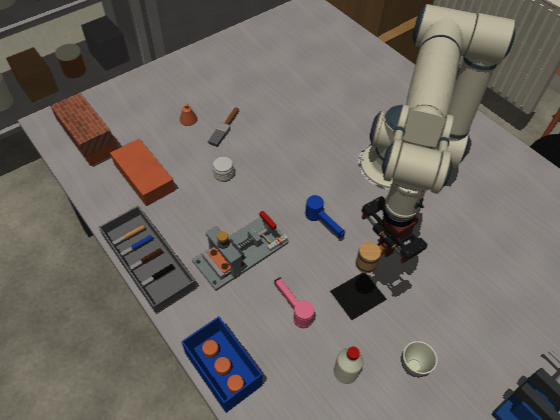

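Lifted and level, grip gap 19.7 mm; weight ≈3.1 N. I'll check the tilt from wrist depth and go above the punch.

```bash
cat > tilt.py <<'E'
from m import *
def headtop(r,ee,a):
    hsv=cv2.cvtColor(r["frame"],cv2.COLOR_BGR2HSV);H,S,V=[hsv[...,i].astype(int) for i in range(3)];P=cloud(r)
    m=comp((H>10)&(H<25)&(S>90)&(V>150)&(P[...,2]>ee[2]+.02),(180,60,390,255))
    m=cv2.erode(m.astype(np.uint8),np.ones((7,7)))>0
    p=P[m]-ee;R=np.array([[np.cos(a),np.sin(a),0],[-np.sin(a),np.cos(a),0],[0,0,1]]);p=p@R.T
    A=np.c_[p[:,:2]-p[:,:2].mean(0),np.ones(len(p))];c=np.linalg.lstsq(A,p[:,2],rcond=None)[0]
    print("head centre rel TCP",p.mean(0).round(4),"slopes x,y deg",np.degrees(np.arctan(c[:2])).round(2),m.sum())
E
python3 - <<'E'
from bench import *
from tilt import *
r=load("w2");headtop(r,np.array([0.39706,0.31456,0.22821]),-.083)
# mat without mallet
r=load("s2");V=cv2.cvtColor(r["frame"],cv2.COLOR_BGR2HSV)[...,2];m=comp(V<45,(325,272,390,320));v,u=np.nonzero(m)
print("mat",cv2.minAreaRect(ray(r,np.c_[u,v],.004)[:,:2].astype(np.float32)))
p=np.array([.696,-.021])
move_to([p[0]-.062,p[1],.26],q(0.));hold(.2);s=state();print(s["time"],s["ee_pos"],s["ft_force"],s["finger_gap"])
r=snap(get_image,"wrist","w3");headtop(r,s["ee_pos"],0.)
snap(get_image,"top","t3");snap(get_image,"scene","s3")
E
```

```text
head centre rel TCP [0.0637 0.0005 0.0468] slopes x,y deg [4.67 0.03] 21596
mat ((0.4410424828529358, 0.3082699775695801), (0.1082877591252327, 0.13030476868152618), 84.07653045654297)
8.675 [ 0.63384105 -0.01979113  0.26030392] [ 0.12433148  0.58656717 -3.72946118] 0.01987848855641411
head centre rel TCP [0.0638 0.0005 0.0469] slopes x,y deg [3.71 0.16] 21522
```

View pics/s3.png

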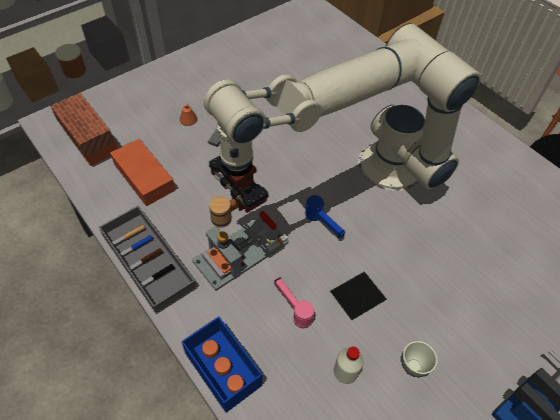

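View pics/w3.png

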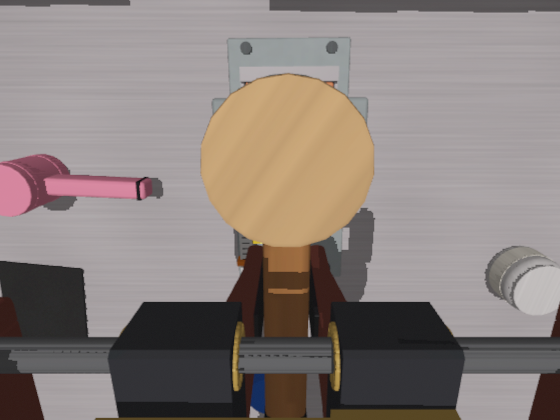

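Mallet head hangs over the punch cap (scene view, head at (222,210) above cap (222,238)) with the clamp shut. Striking.

```bash
python3 - <<'E'
from bench import *
from tilt import *
import threading
s=state();e=s["ee_pos"];print(e)
move_l([.634,-.021,.1545],speed=.42)
s=state();print(s["time"],s["ee_pos"],s["ft_force"],s["moment"],s["finger_gap"])
snap(get_image,"scene","s4a")
s=state();print(s["time"],s["ee_pos"],s["ft_force"],s["moment"],s["finger_gap"])
move_l([.634,-.021,.26],speed=.15);hold(.1)
s=state();print(s["time"],s["ee_pos"],s["ft_force"],s["moment"],s["finger_gap"])
r=snap(get_image,"wrist","w4");headtop(r,s["ee_pos"],0.);snap(get_image,"scene","s4")
a,b=load("s4a")["frame"],load("s4")["frame"]
o=np.hstack([cv2.resize(x[170:290,180:300],None,fx=3.3,fy=3.3,interpolation=cv2.INTER_CUBIC) for x in(a,b)]);cv2.imwrite("pics/strike.png",o)
E
```

```text
[ 0.63391367 -0.0203771   0.26014821]
9.225 [ 0.63271618 -0.02081322  0.15441599] [-2.96983443 -0.80303988  0.73081637] [0.07309106 0.62837792 0.00843582] 0.020015502605407836
9.275 [ 0.63412512 -0.02095334  0.15728589] [-3.4882536  -0.39183635 -0.40528333] [0.02932395 0.55533774 0.0183361 ] 0.019856670062889884
10.225 [ 0.63368297 -0.02097372  0.25820158] [ 0.4961522  -0.51298774 -4.31284135] [0.06797201 0.17078981 0.02046773] 0.019815841054912887
head centre rel TCP [0.0587 0.0008 0.0631] slopes x,y deg [16.75  0.02] 20856
```

View pics/strike.png

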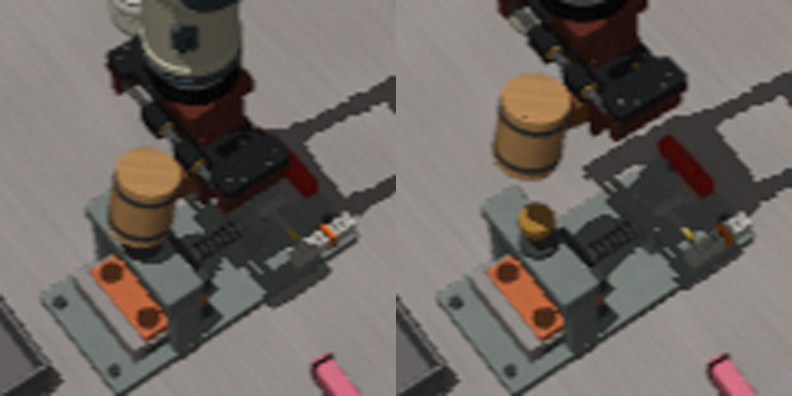

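```bash
python3 - <<'E'
from tilt import *
for n in("s3","s4a","s4"):
    r=load(n);P=cloud(r);hsv=cv2.cvtColor(r["frame"],cv2.COLOR_BGR2HSV);H,S,V=[hsv[...,i].astype(int) for i in range(3)]
    z=P[...,2]
    m=(H>8)&(H<25)&(S>90)&(V>60);m[:, :205]=0;m[:,245:]=0;m[:185]=0;m[255:]=0
    m&=(z>.12)&(np.abs(P[...,1]+.02)<.035)&(P[...,0]>.66)
    if n=="s4": m[226:]=0
    p=P[m];hi=np.percentile(z[m],97)
    # fit top plane: bright pixels
    t=m&(z>hi-.012)&(V>170); p=P[t];
    c0=p.mean(0);A=np.c_[p[:,:2]-c0[:2],np.ones(len(p))];c=np.linalg.lstsq(A,p[:,2],rcond=None)[0]
    print(n,t.sum(),c0.round(4),"slope x,y deg",np.degrees(np.arctan(c[:2])).round(1),"max z",hi.round(4), "z min of mallet",np.percentile(z[m],1).round(4))
r=load("s4");P=cloud(r);z=P[...,2];hsv=cv2.cvtColor(r["frame"],cv2.COLOR_BGR2HSV)
m=np.zeros(z.shape,bool);m[228:246,212:234]=1;m&=z>.135;print("cap z now",np.percentile(z[m],[50,90]),m.sum())
m=np.zeros(z.shape,bool);m[228:246,212:234]=1;m&=cloud(load("s3"))[...,2]>.135;print("cap z s3",np.percentile(cloud(load("s3"))[...,2][m],[50,90]))
E
```

```text
s3 250 [ 0.6946 -0.0202  0.3068] slope x,y deg [0.3 1.2] max z 0.3104 z min of mallet 0.1453
s4a 85 [ 0.6878 -0.0194  0.2175] slope x,y deg [11.9  0.6] max z 0.2225 z min of mallet 0.1532
s4 155 [ 0.6877 -0.02    0.3208] slope x,y deg [11.1  1.5] max z 0.3264 z min of mallet 0.2586
cap z now [0.15220185 0.15600903] 104
cap z s3 [0.1518271  0.15521475]
```

The blow turned the mallet head ~12° up in the pads (scene fit), and the head was still too high at the end of the stroke (~149 mm face), so I can't trust that the punch reached full depth. I'll set the mallet on its mat with the tilt compensated, re-grip nearer the head for a shorter lever, and strike again with more follow-through.

```bash
cat >> h.py <<'E'
from scipy.spatial.transform import Rotation as Ro
def qp(a,th):
    x,y,z,w=(Ro.from_euler("z",a)*Ro.from_euler("y",th)*Ro.from_euler("x",np.pi)).as_quat();return [float(w),float(x),float(y),float(z)]
E
python3 - <<'E'
from bench import *
from tilt import *
a=-.083;d=np.array([np.cos(a),np.sin(a)]);hd=np.array([.4593,.3097]);th=np.radians(12)
t=hd-.0687*d
print(q(a),qp(a,0))
move_to([t[0],t[1],.13],qp(a,th));hold(.1)
s=state();print(s["time"],s["ee_pos"],s["ft_force"],s["joint_pos"].round(2))
r=snap(get_image,"scene","s5");snap(get_image,"wrist","w5")
P=cloud(r);hsv=cv2.cvtColor(r["frame"],cv2.COLOR_BGR2HSV);H,S,V=[hsv[...,i].astype(int) for i in range(3)]
t_=(P[...,2]>.165)&(P[...,2]<.195)&(V>150)&(H>8)&(H<25)&(S>90)&(np.hypot(P[...,0]-hd[0],P[...,1]-hd[1])<.06)
p=P[t_];c0=p.mean(0);A=np.c_[p[:,:2]-c0[:2],np.ones(len(p))];c=np.linalg.lstsq(A,p[:,2],rcond=None)[0]
print(len(p),c0,np.degrees(np.arctan(c[:2])))
E
```

```text
[0.0, 0.9991389985822827, -0.041488088796583104, 0.0] [6.117961882585422e-17, 0.9991389985822828, -0.04148808879658311, -2.5404127573738337e-18]
12.0167 [0.39184068 0.31491223 0.13051908] [ 0.12707703 -0.67436553 -3.35232803] [ 0.53 -0.02  1.54  0.12  1.8   2.2 ]
218 [0.45762925 0.31087028 0.18009302] [2.25718036 0.71866647]
```

View pics/s5.png

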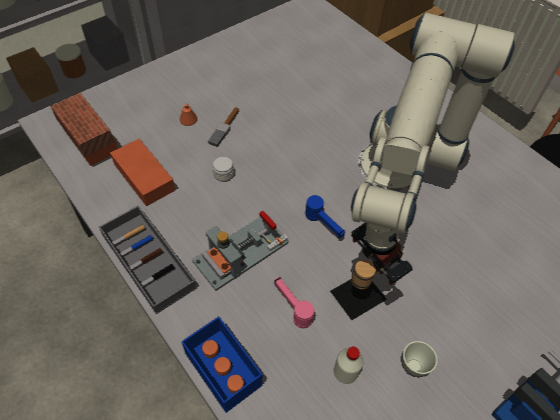

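Scene view: the head, at (363,272), is level and above the mat. Lower, release and look.

```bash
python3 - <<'E'
from bench import *
from m import *
a=-.083;d=np.array([np.cos(a),np.sin(a)]);hd=np.array([.4593,.3097]);th=np.radians(12)
t=hd-.0687*d
move_l([t[0],t[1],.0262],speed=.15);s=state();print(s["ft_force"],s["ee_pos"])
gripper_open()
e=s["ee_pos"];up=.11
move_l([e[0]+.02*d[0],e[1]+.02*d[1],.0262+up],speed=.25)
t=hd-.046*d
move_to([t[0],t[1],.2],q(a));s=state();print(s["time"])
r=snap(get_image,"wrist","w6")
f=r["frame"];hsv=cv2.cvtColor(f,cv2.COLOR_BGR2HSV);H,S,V=[hsv[...,i].astype(int) for i in range(3)];P=cloud(r);z=P[...,2]
roi=(180,60,390,262)
w=(H>5)&(H<25)&(S>90)&(V>50)
m=comp(w&(z>.066)&(z<.085),roi);v,u=np.nonzero(m);p=ray(r,np.c_[u,v],.074)[:,:2]
hc,rad=cv2.minEnclosingCircle(p.astype(np.float32));print("head",p.mean(0),hc,rad,np.median(z[m]))
m=comp(w&(z>.045)&(z<.06),roi);v,u=np.nonzero(m);p=ray(r,np.c_[u,v],.052)[:,:2]
c,d,s=pca(p);print("handle",c,d,s)
E
```

```text
[ 0.6976894  -0.18863382 -3.3127424 ] [0.39113474 0.31553737 0.02638738]
15.0583
head [0.45644169 0.31131289] (0.45592570304870605, 0.311347633600235) 0.027906224131584167 0.07471342981937928
handle [0.38671397 0.31709592] [-0.99763345  0.0687568 ] [0.00562611 0.02233997]
```

View pics/w6.png

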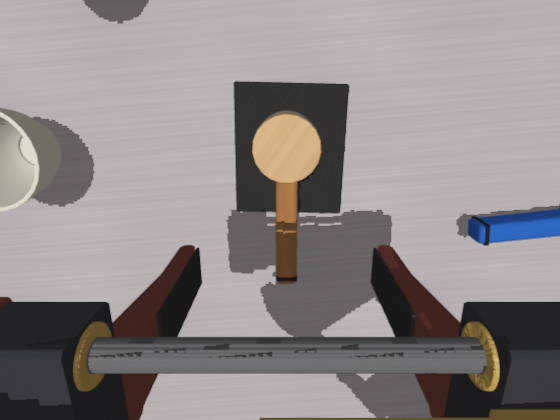

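Mallet is standing upright on the mat again, head (287,148) in the wrist view. Re-gripping 46 mm from the head axis, then striking.

```bash
python3 - <<'E'
from bench import *
from tilt import *
a=-.076;d=np.array([np.cos(a),np.sin(a)]);t=np.array([.4560,.3112])-.046*d
move_l([t[0],t[1],.028],speed=.18,orientation=q(a));close();s=state();print(s["finger_gap"],s["ee_pos"])
move_l([t[0],t[1],.23],speed=.25)
move_to([.696-.046,-.021,.27],q(0.));hold(.3);s=state();print(s["time"],s["ee_pos"],s["ft_force"],s["moment"])
r=snap(get_image,"wrist","w7");headtop(r,s["ee_pos"],0.);snap(get_image,"scene","s7")
E
cat > fit.py <<'E'
from m import *
def top(r,lo,hi,c=(.695,-.02)):
    P=cloud(r);hsv=cv2.cvtColor(r["frame"],cv2.COLOR_BGR2HSV);H,S,V=[hsv[...,i].astype(int) for i in range(3)]
    t=(P[...,2]>lo)&(P[...,2]<hi)&(V>170)&(H>8)&(H<25)&(S>90)&(np.hypot(P[...,0]-c[0],P[...,1]-c[1])<.05)
    p=P[t];c0=p.mean(0);A=np.c_[p[:,:2]-c0[:2],np.ones(len(p))];k=np.linalg.lstsq(A,p[:,2],rcond=None)[0]
    print("top fit",len(p),c0.round(4),np.degrees(np.arctan(k[:2])).round(1))
E
python3 -c "
from fit import *
top(load('s7'),.30,.34)"
```

```text
0.019642457425468957 [0.41010158 0.31457938 0.02797114]
20.0583 [ 0.64986578 -0.02015844  0.27020758] [-0.37175571  0.11419857 -2.78084045] [-0.01584449  0.10290695 -0.04359514]
head centre rel TCP [0.0518 0.0005 0.047 ] slopes x,y deg [5.72 0.08] 15576
top fit 242 [ 0.6955 -0.0206  0.3167] [0.7 0.5]
```

View pics/w7.png

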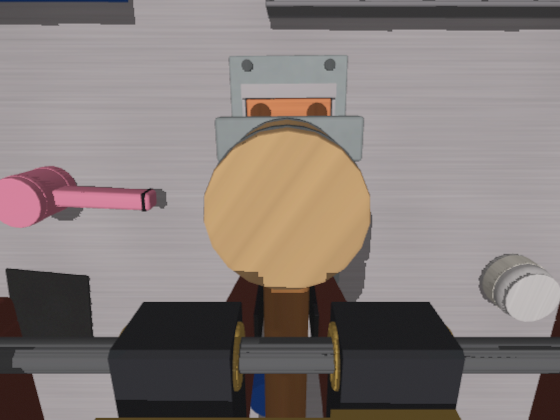

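```bash
python3 - <<'E'
from bench import *
from fit import *
move_l([.650,-.021,.141],speed=.34)
s=state();print(s["time"],s["ee_pos"],s["ft_force"],s["moment"],s["finger_gap"])
r=snap(get_image,"scene","s8a")
s=state();print(s["time"],s["ee_pos"],s["ft_force"])
r2=snap(get_image,"scene","s8b")
top(r,.18,.225);top(r2,.18,.225)
cv2.imwrite("pics/strike2.png",cv2.resize(r["frame"][170:290,180:300],None,fx=4.5,fy=4.5,interpolation=cv2.INTER_CUBIC))
E
```

```text
20.6917 [ 0.6489595  -0.02098008  0.14150815] [-5.13538712  0.93419841  0.56669775] [0.02797417 0.80679873 0.02421844] 0.020114014203288958
20.7417 [ 0.64931427 -0.02100856  0.14180932] [-4.89813814  0.35112193  1.07149751]
top fit 82 [ 0.6925 -0.019   0.2091] [12.  -0.5]
top fit 83 [ 0.6927 -0.0196  0.2095] [13.6 -1.7]
```

View pics/strike2.png

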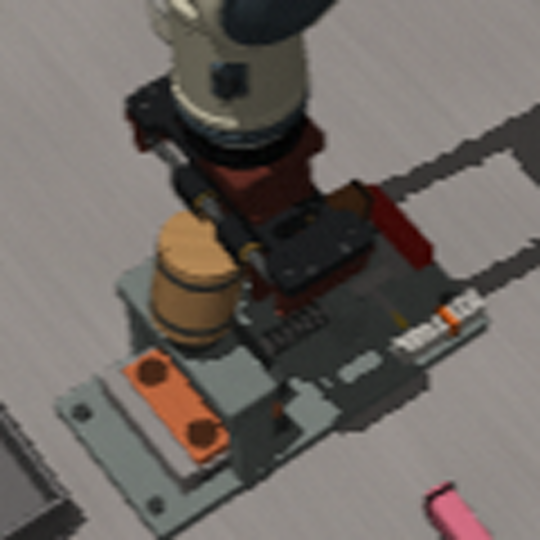

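Head at rest ≈13° tilted with its low edge ~134–135 mm (≈17 mm of punch travel), the clamp shut. That's near the limit given 2 mm calibration error, so I follow through quickly a little further to be sure of the stop.

```bash
python3 - <<'E'
from bench import *
from fit import *
move_l([.650,-.021,.132],speed=.25)
s=state();print(s["time"],s["ee_pos"],s["ft_force"],s["moment"],s["finger_gap"])
r=snap(get_image,"scene","s9");top(r,.18,.225)
s=state();print(s["time"],s["ee_pos"],s["ft_force"])
E
```

```text
21.0417 [ 0.65080611 -0.02109582  0.13753522] [-10.61365748   0.38369972  14.96186021] [ 0.06048266  1.3733726  -0.0243432 ] 0.019862900177773535
top fit 72 [ 0.6933 -0.0195  0.2071] [12.4  1.2]
21.0917 [ 0.65080575 -0.02110683  0.13757245] [-10.27095154   0.56532528  15.71051268]
```

Contact force rose to ~19 N with only ~2 mm more travel: the punch is on its stop (so the blow itself reached ~18 mm). Retract and check tilt.

```bash
python3 - <<'E'
from bench import *
from fit import *
from tilt import headtop
move_l([.650,-.021,.26],speed=.2);hold(.2)
s=state();print(s["time"],s["ee_pos"],s["ft_force"],s["finger_gap"])
r=snap(get_image,"wrist","w10");headtop(r,s["ee_pos"],0.)
r=snap(get_image,"scene","s10");top(r,.29,.34);snap(get_image,"top","t10")
E
```

```text
22.0833 [ 0.6496234  -0.02099246  0.2577105 ] [ 0.0096507   0.67191127 -4.1067464 ] 0.020027986239035428
head centre rel TCP [0.052  0.0008 0.0699] slopes x,y deg [26.5   0.09] 9068
top fit 137 [ 0.6926 -0.0206  0.3268] [11.1  3.2]
```

View pics/s10.png

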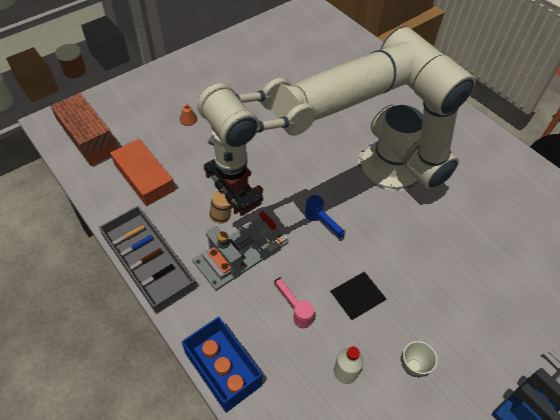

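```bash
python3 - <<'E'
from fit import *
r=load("s10");w=load("w10")
o=np.hstack([cv2.resize(r["frame"][160:250,180:280],(400,360),interpolation=cv2.INTER_CUBIC),cv2.resize(w["frame"][40:400,80:480],(400,360))]);cv2.imwrite("pics/c10.png",o)
P=cloud(r);hsv=cv2.cvtColor(r["frame"],cv2.COLOR_BGR2HSV);H,S,V=[hsv[...,i].astype(int) for i in range(3)]
m=(P[...,2]>.22)&(H>8)&(H<25)&(S>90)&(np.abs(P[...,0]-.69)<.06)&(np.abs(P[...,1]+.02)<.012)
p=P[m];i=np.argsort(p[:,0])
print(np.c_[p,V[m]][i][::4].round(3).tolist())
P=cloud(w);hsv=cv2.cvtColor(w["frame"],cv2.COLOR_BGR2HSV);H,S,V=[hsv[...,i].astype(int) for i in range(3)]
u=287
print([ (v,P[v,u].round(4).tolist(),int(V[v,u])) for v in range(90,330,12)])
E
```

```text
[[0.658, -0.011, 0.288, 35.0], [0.664, -0.008, 0.282, 60.0], [0.672, -0.025, 0.324, 64.0], [0.675, -0.031, 0.32, 173.0], [0.676, -0.024, 0.32, 154.0], [0.678, -0.016, 0.325, 132.0], [0.679, -0.025, 0.321, 173.0], [0.68, -0.014, 0.324, 176.0], [0.682, -0.019, 0.325, 179.0], [0.684, -0.008, 0.325, 171.0], [0.684, -0.03, 0.324, 171.0], [0.686, -0.009, 0.322, 173.0], [0.687, -0.012, 0.328, 170.0], [0.689, -0.024, 0.325, 179.0], [0.691, -0.03, 0.324, 177.0], [0.692, -0.019, 0.329, 175.0], [0.693, -0.026, 0.327, 179.0], [0.696, -0.018, 0.324, 173.0], [0.696, -0.021, 0.326, 173.0], [0.698, -0.009, 0.327, 182.0], [0.7, -0.021, 0.329, 174.0], [0.701, -0.024, 0.326, 173.0], [0.702, -0.026, 0.329, 172.0], [0.704, -0.024, 0.329, 172.0], [0.706, -0.011, 0.331, 181.0], [0.707, -0.019, 0.332, 173.0], [0.708, -0.011, 0.315, 85.0], [0.709, -0.026, 0.33, 170.0], [0.709, -0.012, 0.325, 119.0], [0.71, -0.009, 0.301, 113.0], [0.71, -0.024, 0.325, 143.0], [0.711, -0.014, 0.323, 122.0], [0.711, -0.018, 0.319, 101.0], [0.712, -0.026, 0.32, 82.0], [0.713, -0.01, 0.294, 114.0], [0.714, -0.022, 0.303, 116.0], 
[... 495 characters left out ...]
, (114, [0.7262, -0.0207, 0.2632], 139), (126, [0.7228, -0.0206, 0.2805], 139), (138, [0.7201, -0.0206, 0.2954], 139), (150, [0.7178, -0.0206, 0.3066], 140), (162, [0.7161, -0.0206, 0.3175], 61), (174, [0.7142, -0.0206, 0.3241], 141), (186, [0.7126, -0.0206, 0.3303], 194), (198, [0.7096, -0.0206, 0.3304], 188), (210, [0.7061, -0.0206, 0.3289], 186), (222, [0.7025, -0.0206, 0.3279], 187), (234, [0.6988, -0.0206, 0.3269], 187), (246, [0.6953, -0.0206, 0.3268], 184), (258, [0.691, -0.0206, 0.3251], 190), (270, [0.6874, -0.0206, 0.3252], 192), (282, [0.6827, -0.0206, 0.3236], 187), (294, [0.6778, -0.0206, 0.322], 183), (306, [0.6743, -0.0206, 0.3228], 185), (318, [0.6694, -0.0206, 0.3217], 105)]
```

View pics/c10.png

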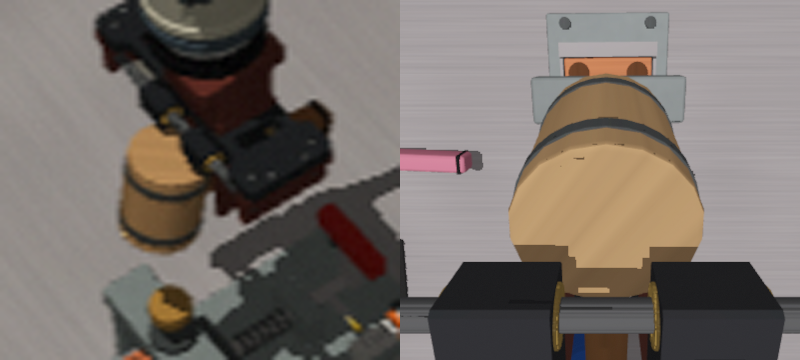

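The wrist profile gives ~11.5° tilt (the head side leans evenly) and the mallet has slid ~12 mm up in the pads. I go to the mat with a compensating pitch and measure before lowering.

```bash
python3 - <<'E'
from bench import *
from fit import *
a=-.08;d=np.array([np.cos(a),np.sin(a)]);hd=np.array([.4575,.3103]);th=np.radians(11.5)
t=hd-.0481*d
move_to([t[0],t[1],.12],qp(a,th));hold(.1)
move_l([t[0],t[1],.035],speed=.15);hold(.1)
s=state();print(s["time"],s["ee_pos"],s["ft_force"],s["finger_gap"])
r=snap(get_image,"scene","s11");top(r,.075,.115,hd)
w=snap(get_image,"wrist","w11");P=cloud(w);V=cv2.cvtColor(w["frame"],cv2.COLOR_BGR2HSV)[...,2]
print([(v,P[v,287].round(4).tolist(),int(V[v,287])) for v in range(110,330,15)])
cv2.imwrite("pics/c11.png",np.hstack([cv2.resize(r["frame"][220:320,310:410],(400,400),interpolation=cv2.INTER_CUBIC),cv2.resize(w["frame"],(400,400))]))
E
```

```text
24.75 [0.41047097 0.31466031 0.03664663] [ 0.43724482 -0.13642522 -3.21186329] 0.01983237238718196
top fit 41 [0.4695 0.3157 0.0957] [5.  1.3]
[(110, [0.4826, 0.3092, 0.0049], 66), (125, [0.4864, 0.3089, 0.044], 165), (140, [0.4863, 0.3089, 0.0615], 165), (155, [0.4866, 0.3089, 0.0762], 166), (170, [0.4858, 0.309, 0.0855], 167), (185, [0.4855, 0.309, 0.0942], 245), (200, [0.4815, 0.3093, 0.0945], 240), (215, [0.478, 0.3096, 0.096], 239), (230, [0.4732, 0.31, 0.0955], 241), (245, [0.4681, 0.3104, 0.0949], 237), (260, [0.4628, 0.3108, 0.0945], 243), (275, [0.4582, 0.3111, 0.0953], 150), (290, [0.4524, 0.3116, 0.095], 144), (305, [0.4467, 0.312, 0.0952], 146), (320, [0.4407, 0.3125, 0.0954], 146)]
```

View pics/c11.png

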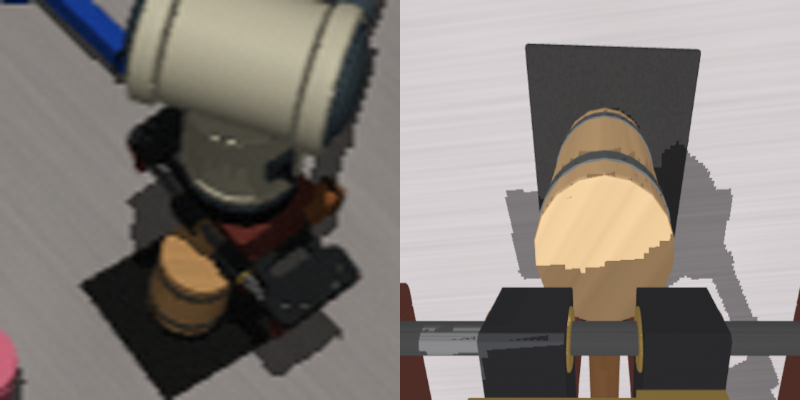

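The head is level in the wrist profile (top face 95±0.7 mm throughout), 20 mm above resting and over the mat. Lowering gently.

```bash
python3 - <<'E'
from bench import *
from fit import *
a=-.08;d=np.array([np.cos(a),np.sin(a)]);hd=np.array([.4575,.3103]);t=hd-.0481*d
for z in(.019,.0172,.0162):
    move_l([t[0],t[1],z],speed=.06);hold(.1);s=state();print(s["time"],s["ee_pos"],s["ft_force"],s["moment"])
    if s["ft_force"][2]>-1.5: break
E
```

```text
25.3667 [0.4095429  0.31414389 0.01897266] [ 0.03086298 -0.34061465 -4.41746095] [-0.01696921 -0.01907649  0.01664386]
25.7167 [0.40961099 0.31416752 0.01728657] [-0.58812581 -0.07644054 -3.35448653] [ 0.024821   -0.10092193  0.00367043]
26.0667 [0.40972566 0.3142711  0.0164342 ] [ 0.07844921  0.67063961 -2.64944254] [ 0.03822094 -0.08978544 -0.02845737]
```

```bash
python3 - <<'E'
from bench import *
from fit import *
gripper_open()
s=state();e=s["ee_pos"];print(s["time"],s["ft_force"])
move_l([e[0],e[1],.16],speed=.2)
move_to([.38,.25,.26],q(.0));s=state();print(s["time"])
snap(get_image,"scene","s12");snap(get_image,"top","t12")
E
```

```text
27.1917 [-0.00780044  0.12544028 -0.84881392]
28.6167
```

View pics/s12.png

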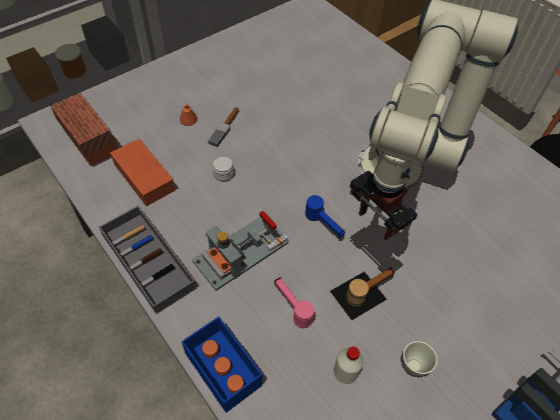

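View pics/t12.png

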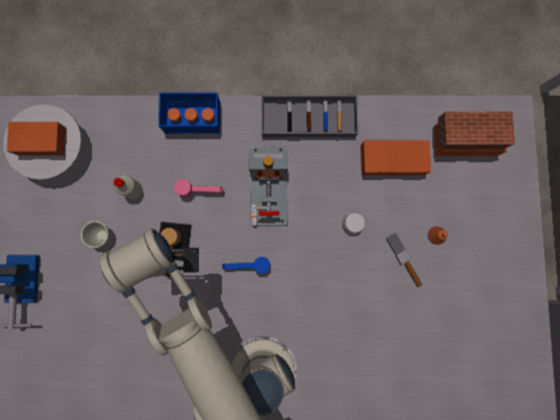

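The mallet stands upright on its mat (scene (358,292)), nothing else moved. Next I look at the clamp handle from close.

```bash
python3 - <<'E'
from bench import *
from fit import *
move_to([.5313,-.0235,.19],q(np.pi/2+.01));s=state();print(s["time"],s["ee_pos"],s["joint_pos"].round(2))
r=snap(get_image,"wrist","w13")
E
```

```text
30.6167 [ 0.53133533 -0.02312526  0.18972765] [-0.11 -0.1   1.49  0.    1.75 -0.12]
```

View pics/w13.png

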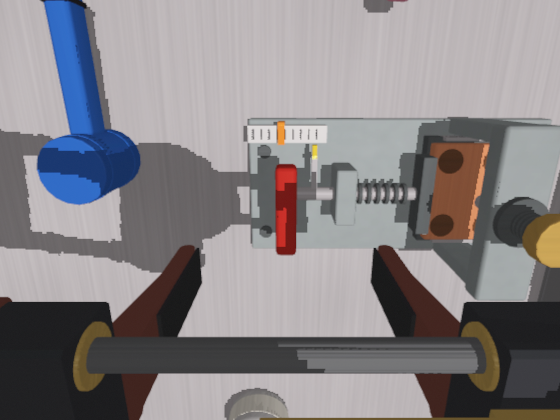

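Wrist view: red bar (286,208) centred between the fingers; pointer's yellow tip (315,152), orange mark (281,132). Measuring the travel.

```bash
cat > pm.py <<'E'
from m import *
def pm(r,roi_m,roi_p,roi_b=None,yaw=.01):
    hsv=cv2.cvtColor(r["frame"],cv2.COLOR_BGR2HSV);H,S,V=[hsv[...,i].astype(int) for i in range(3)];P=cloud(r)
    o=comp((H>4)&(H<18)&(S>150)&(V>60),roi_m);y=comp((H>21)&(H<36)&(S>140)&(V>60),roi_p)
    ax=np.array([np.cos(yaw),np.sin(yaw)])
    out=[]
    for n,m in(("mark",o),("ptr",y)):
        v,u=np.nonzero(m);p=P[m];print(n,len(u),"px",u.min(),u.max(),v.min(),v.max(),"mean",u.mean().round(1),v.mean().round(1),"P",np.median(p,0).round(4))
        zz=np.median(p[:,2]);q_=ray(r,np.c_[u,v],zz)[:,:2];s=q_@ax;out.append((s.min()+s.max())/2);print("  along: mean",s.mean().round(4),"mid",out[-1].round(4),"w",np.ptp(s).round(4))
    print("travel still (ptr-mark) mm",1000*(out[1]-out[0]))
    if roi_b:
        b=comp(((H<5)|(H>174))&(S>180)&(P[...,2]>.088),roi_b);v,u=np.nonzero(b);p=ray(r,np.c_[u,v],.095)[:,:2];c,d,s=pca(p);print("bar",c,d,np.median(P[b],0),cv2.minAreaRect(p.astype(np.float32)))
    return out
if __name__=="__main__":
    r=load("w13");pm(r,(265,115,300,150),(300,140,330,165),(265,155,305,262))
    cv2.imwrite("pics/c13.png",cv2.resize(r["frame"][110:230,240:360],None,fx=4.5,fy=4.5,interpolation=cv2.INTER_NEAREST))
    # base plate far/near edges for yaw
    P=cloud(r);pts=[]
    g=cv2.cvtColor(r["frame"],cv2.COLOR_BGR2GRAY)
    for n in("t12",):
        t=load(n);Q=cloud(t);m=(Q[...,2]>.10)&(Q[...,2]<.125);m[:140]=0;m[190:]=0;m[:,:245]=0;m[:,292:]=0;p=Q[m][:,:2];print("bridge",cv2.minAreaRect(p.astype(np.float32)),pca(p))
        m=(Q[...,2]>.008)&(Q[...,2]<.02);m[:140]=0;m[230:]=0;m[:,:245]=0;m[:,292:]=0;v,u=np.nonzero(m);print("base",cv2.minAreaRect(ray(t,np.c_[u,v],.014)[:,:2].astype(np.float32)))
E
python3 pm.py
```

```text
mark 156 px 277 284 121 143 mean 280.5 132.3 P [0.5274 0.0309 0.0366]
  along: mean 0.5274 mid 0.5273 w 0.0061
ptr 44 px 313 316 145 156 mean 314.4 150.0 P [0.5565 0.0165 0.0395]
  along: mean 0.5569 mid 0.5569 w 0.0028
travel still (ptr-mark) mm 29.594214933880146
bar [ 0.53208393 -0.02053455] [-0.01332577  0.99991121] [ 0.53208947 -0.01978434  0.09545673] ((0.532168447971344, -0.021771691739559174), (0.014702122658491135, 0.0686982274055481), 0.3133450448513031)
bridge ((0.6965833306312561, -0.022247925400733948), (0.04071519896388054, 0.13016873598098755), 0.09651171416044235) (array([ 0.69481997, -0.0215472 ]), array([-0.00688772,  0.99997628]), array([0.01223405, 0.04114697]))
base ((0.6415650844573975, -0.023890919983386993), (0.16436955332756042, 0.3182881772518158), 89.82341003417969)
```

View pics/c13.png

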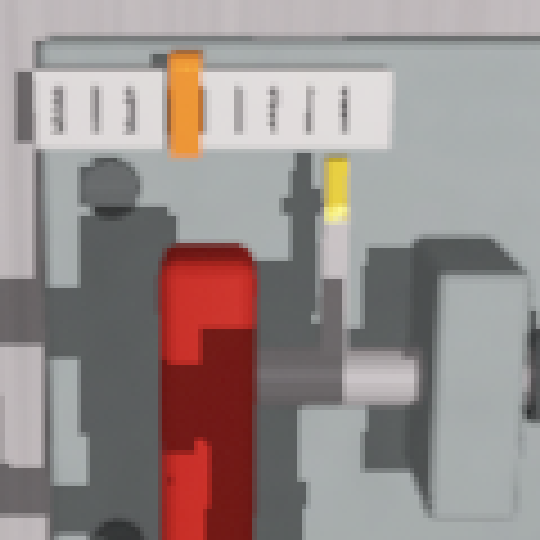

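```bash
python3 - <<'E'
from bench import *
from pm import *
o=q(np.pi/2+.008)
move_l([.5321,-.0228,.077],speed=.13,orientation=o);s=state();print(s["ft_force"],s["ee_pos"])
close();s=state();print(s["time"],s["finger_gap"],s["ft_force"],s["ee_pos"])
e=np.array([.5321,-.0228,.077]);ax=np.array([np.cos(.008),np.sin(.008),0])
move_l(list(e-.0285*ax),speed=.06);hold(.3);s=state();print(s["time"],s["finger_gap"],s["ft_force"],s["ee_pos"])
r=snap(get_image,"wrist","w14")
E
```

```text
[0.45732405 0.50168232 0.17363843] [ 0.5326717  -0.0228383   0.07809257]
32.7833 0.0158422618028266 [-5.52397406  0.07587599  2.51538868] [ 0.53111052 -0.02281644  0.07696812]
33.7083 0.015911706767982002 [ 6.95203096  0.18003275 -3.8957252 ] [ 0.50479373 -0.02304579  0.07694349]
```

View pics/w14.png

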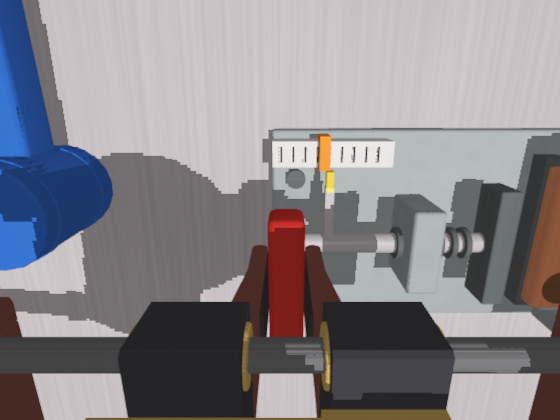

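Bar pinched and pulled; pointer (330,181) is just right of the mark (325,153). Measuring the residual.

```bash
python3 - <<'E'
from pm import *
pm(load("w14"),(310,130,340,175),(320,168,342,195),yaw=.008)
E
```

```text
mark 409 px 318 330 134 170 mean 324.1 151.9 P [0.5268 0.0311 0.0365]
  along: mean 0.527 mid 0.5268 w 0.0068
ptr 124 px 326 333 171 189 mean 329.4 179.2 P [0.5301 0.0163 0.0395]
  along: mean 0.5302 mid 0.5302 w 0.004
travel still (ptr-mark) mm 3.479375503158799
```

```bash
python3 - <<'E'
from bench import *
from pm import *
e=np.array([.5321,-.0228,.077]);ax=np.array([np.cos(.008),np.sin(.008),0])
move_l(list(e-.0319*ax),speed=.03);hold(.4);s=state();print(s["time"],s["finger_gap"],s["ft_force"],s["ee_pos"])
r=snap(get_image,"wrist","w15");pm(r,(310,130,350,175),(320,168,350,195),yaw=.008)
r=snap(get_image,"scene","s15")
E
```

```text
34.425 0.015563896958959877 [ 8.10593723 -0.24092169 -4.30370001] [ 0.50149004 -0.02306471  0.07696128]
mark 409 px 324 336 134 170 mean 329.9 151.9 P [0.5267 0.031  0.0365]
  along: mean 0.527 mid 0.5268 w 0.0069
ptr 121 px 326 333 171 188 mean 329.4 179.0 P [0.5267 0.0163 0.0396]
  along: mean 0.5269 mid 0.5269 w 0.004
travel still (ptr-mark) mm 0.1369371779060824
```

View pics/w15.png

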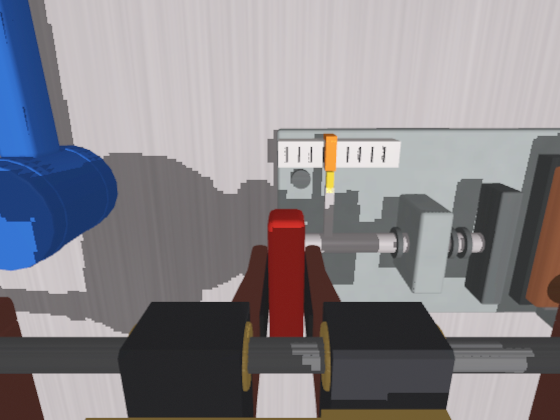

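View pics/s15.png

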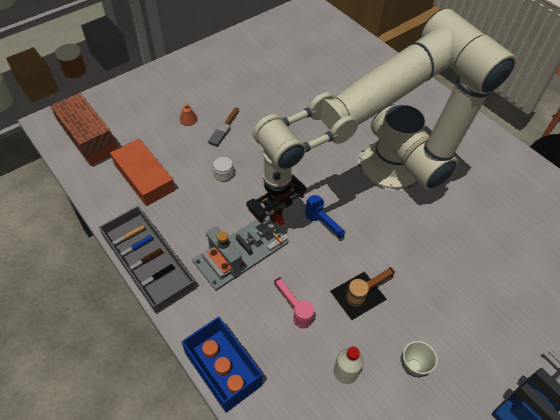

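The pointer (329,179) lines up with the mark (330,152), residual 0.1 mm. The mallet stands on its mat at (358,292), the plaque is in its bed and the bystanders are unmoved. One quick stability check, then I hand in.

```bash
python3 - <<'E'
from bench import *
from pm import *
hold(1.0);s=state();print(s["time"],s["finger_gap"],s["ft_force"],s["ee_pos"])
r=snap(get_image,"wrist","w16");pm(r,(310,130,350,175),(320,168,350,195),yaw=.008)
job_done()
E
```

```text
35.525 0.015890622749145846 [ 7.59717293  0.03399438 -3.41588412] [ 0.50146411 -0.02309699  0.07691116]
mark 410 px 324 336 134 170 mean 329.9 151.9 P [0.5268 0.031  0.0366]
  along: mean 0.527 mid 0.5268 w 0.0069
ptr 121 px 326 333 171 187 mean 329.4 179.0 P [0.5267 0.0164 0.0396]
  along: mean 0.5269 mid 0.5269 w 0.004
travel still (ptr-mark) mm 0.14086127656198766
the job is handed in; nothing more can be done
```

The job is handed in at 35.6 s. The punch was driven down with the wooden mallet, the mallet stands back on its mat, and the clamp is held open at the mark. The stamping took two blows, not one.

- **First blow:** it turned the mallet about 12° in the grip, and I could not confirm that the punch went fully down. I set the mallet on its mat, gripped it again nearer the head and struck a second time.
- **Second blow:** the camera estimate is about 18 mm of punch travel. A quick follow-up push with the mallet met the stop (about 19 N, only about 2 mm further). Punch depth could only be inferred from head height and force, to about ±2 mm. The clamp was still shut for both blows.
- **Mallet slip:** the mallet also tilted and slid about 12 mm up in the fingers on the second blow. I pitched the tool to compensate, so it went down level. The last picture shows it upright on the mat, released.
- **Clamp:** the pointer is 0.1 mm from the mark, and was unchanged after a further second of holding at about 8 N of spring pull. The bar is still pinched (gap 15.9 mm).
- **Surroundings:** the plaque is in its bed and the other things on the bench look unmoved in the last picture.
- **Disagreement:** plane fits of the head top from the wrist camera read the mallet's tilt 4–6° too high, and 26° after the second blow. I used the scene view and the head's side profile instead, both about 11–12°.

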